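# Offer the T-handle up to the lapping slide for its pivot pin

## Task

Get the lapping slide ready for its pivot pin: first run the slotted brass block along its dovetail rail until it rests against the end stop. Then pick up the loose T-handle and offer its eye into the block's slot so that the hole in the eye lines up with the hole through the block, level and without forcing, and finish while still holding the handle there so that the pin could be dropped straight through. Leave everything else on the bench where it is.

Things in the scene. Friction and masses are not known exactly. Their poses are not given: they have to be found in the camera images.
- slide_base: Fixed lapping slide: grey base 70 mm wide, 410 long, 12 high; steel dovetail rail (top at 30 mm, 36 wide); two stop posts 74 mm high; behind them a clamped brass valve casing (75 mm high). Origin: on the bench under the rail's middle. y runs along the rail to the stop: rail from -120 to +120 mm, stop face at +120, base plate from -135 to +275; z is up.
- slide_block (a joint): Place of the slotted brass block on the rail in m: 0 is the end far from the stop; it grows along slide_base y; 0.130 is against the end stop. It glides with about 4 N of drag and stays where left. A lap rod sticks out of the block on the stop side, through the stop into the casing.
- block_bore (a point): In the brass block: mid slot, on the axis of its upright 12 mm pivot hole, 54 mm above the bench; axes as slide_base. Block: 44 mm wide (x), 60 long (y from -22 to +38 mm of this point), flat top 74 mm above the bench. The slot is a level gap 17 mm high (45.5 to 62.5 mm up), open to -y and both sides, closed at y = +15 mm by a web. Ear above it 11.5 mm thick.
- handle_grip (a point): Loose T-handle, blackened flat steel, about 0.34 kg, lying flat on the bench: centre of its bar, half-way up (6 mm), near its centre of mass. x runs along the bar to the eye, z is up. Bar 20 mm wide (y), 12 thick (z), straight and clear from x = -45 to +55 mm. The T's round crossbar (12 mm thick, 90 long along y) is at x = -55 mm.
- handle_eye (a point): Centre of the hole in the T-handle's eye, half-way through its thickness, 70 mm from handle_grip along the handle's x; axes as handle_grip. The eye is 28 mm across and 12 mm thick with a 12 mm hole through it along z.
- crook_center (a point): Bystander: gold lacquered U-shaped tuning slide crook, 69 mm wide, 133 mm long, 16 mm high, lying flat; point at the middle of the U.
- piston_center (a point): Bystander: nickel piston valve with its green plastic guide, lying in a wooden cradle 90 x 34 mm, 27 mm high overall (139 mm long with the stem); point at the middle of the cradle on the piston's axis, x along the stem.
- micrometer_center (a point): Bystander: blued steel micrometer lying flat, about 130 x 55 mm and 16 mm high; point at the middle of its length beside the spindle.
- pin_block_center (a point): Bystander: small wooden block 70 x 45 x 30 mm in which the pivot pin stands, the pin's head 51 mm above the bench; point at the centre of the wood.
Things that resemble listed ones, but are neither listed nor needed, are in the scene too. Of the things that look like the part that bears handle_grip, take the one that is farthest from the robot's base at the start.

How it is judged:
On the way, in this order (a step that is already met when the one before it is completed fails the run):
1. the brass block has been run up to its end stop (within 3 mm) (value of joint slide_block above 0.127 m), for 0.2 s.
2. the held handle's eye is in the slot with its hole in line with the block's hole (horizontal distance between handle_eye and block_bore below 0.003 m and z of handle_eye in the frame of block_bore between -0.0035 and 0.0035 m and contact force between the fingers and t_handle above 5 N), for 0.3 s.
At the end, for the whole second after the job is handed in: Block within 3 mm of its stop; handle still gripped, bar over 45 mm up, still, level within 5 degrees, its eye's hole within 3 mm of the block's hole axis and 3.5 mm of the slot's mid height, pressing on the slide with under 10 N (all of step 2 and value of joint slide_block above 0.127 m and angle between the z axis of handle_eye and the z axis of block_bore, either way round below 0.09 rad and height (world z) of handle_grip above 0.045 m and contact force between t_handle and slide_base below 10 N and linear speed of t_handle below 0.02 m/s); the arm keeps its last pose, push and grip.
It fails at once if the crook is disturbed (moved over 20 mm) (distance of crook_center from where it was at the start of the episode above 0.02 m).
It fails at once if the piston valve is disturbed (moved over 20 mm) (distance of piston_center from where it was at the start of the episode above 0.02 m).
It fails at once if the micrometer is disturbed (moved over 20 mm) (distance of micrometer_center from where it was at the start of the episode above 0.02 m).
It fails at once if the pin block is disturbed (moved over 20 mm) (distance of pin_block_center from where it was at the start of the episode above 0.02 m).
It also fails if it takes over 64 s, if anything falls off the work surface, if the arm or the gripper's body presses on something with over 40 N, if the wrist force passes 120 N, or if a joint passes its speed limit or range.

## Robot

A 6-joint arm with a two-finger parallel gripper is mounted at the origin on the work surface. World frame = base frame: x ahead of the robot, y to its left, z up, the work surface at z = 0. Lengths are in m, angles in rad, forces in N, time in s.
With the tool pointing down it reaches from about 0.4 to 0.825 m from the base axis. Payload 7 kg.
Tool frame: the origin (TCP) lies at the very end of the fingers, on their centre line; the grasp point (between the pads) lies 19 mm behind it; z points along the fingers, y is the line along which they close (so a half turn about z gives the same grasp; the last joint's range is limited). The gripper opens to 85 mm and grips with 20 to 120 N. Pads are 22 mm wide; open, the fingers measure 114 mm over their backs; the gripper's body (76 mm by 85 mm) begins 54 mm behind the grasp point. The pads swing forward as they close: fully open they stand 13 mm farther back than shut.
Start: joints at [1.401, 0.359, 0.012, 0, -1.224, -0.288], TCP at [0.298, 0.605, 0.231] pointing down, gripper open.
Joint ranges: [-3.07, 3.07], [-1.43, 2.12], [-1.02, 1.25], [-3.03, 1.67], [-3.05, -0], [-3.03, 3.03]. Speed limits (rad/s): [2.39, 2.39, 3.01, 3.14, 3.14, 3.14].

## Interface

Orientations are given as a 3x3 rotation matrix whose columns are the frame's x, y, z axes.
In Python, from plant import arm gives the robot as it stands.
- The arm moves only by the shell command python3 -m creep 'ROWS' [FORCE]. ROWS is JSON, a list of rows, each an object with "jaw": the opening, from -1 (shut) to 1 (fully open); "xyz": the shift along the tool's x, y, z each as a share of 3 cm, from -1 to 1, a list of three; "rot": the turn, a rotation vector about the tool's x, y, z each as a share of 0.12 rad, from -1 to 1, a list of three. In form: [{"jaw": jaw, "xyz": [tx, ty, tz], "rot": [rx, ry, rz]}, ...]. A call has 1 to 8 rows; each row shifts and turns the commanded pose from where the row before left it, along the tool's axes as they then stand; what a row does not reach is not made up. A row lasts 1/12 s, in which the tool goes at most 41.7 mm and 7.16 degrees, less where a joint would pass 70% of its speed; a pose out of reach is approached as far as the arm can. A call with a number of a shift or a turn outside -1 to 1 is refused whole. A call with a gripper value outside its range is refused whole. The fingers move at their own pace and stop on an object; FORCE is the grip in N (left out, the last holds). Time passes only in rows, so rows that do not move let the fingers close. It gives the time, the measured TCP pose, the force, the opening and the grip force at its end, in the units of the state.
- arm.sense(): the state, without advancing time (a new reading comes with each control period).
- arm.read_camera(name): name is "scene" or "top" or "wrist"; returns a dict with "img" (480x640x3 uint8, blue, green, red), "vfov" (degrees; the focal length in pixels is half the picture's height over the tangent of half this angle, whatever the lens; pixels are square), "cx", "cy" (the principal point, pixels), "D" ([k1, k2, p1, p2, k3] as OpenCV has them; the pictures are not rectified), "rvec" (rotation vector, rad) and "tvec" (3), from world to camera coordinates, as OpenCV has them. Camera axes: x right, y down, z forward; pixel columns grow to the right and rows downward; lengths in m; the calibration is good to about 2 mm. A picture is of the moment at which its call begins. There is no depth.
- arm.finish_job(): hands the job in; it is judged then, once.
Trained networks look in the newest picture that a camera, given by its name, has taken for a name from the list of things; names that differ only in an ending like _2 or _b are one class to them, and where a whole thing is asked for, a point or a joint stands for the part that bears it (a point fixed in the world has none). Each returns a list of dicts, best first, with "score" (0 to 1); they miss things now and then, are a little off and sometimes report something else, mostly with a low value. They report only what shows in the picture. A call takes as long as a camera call. They do not tell look-alikes from the thing itself.
- arm.find_in(camera, target): "pixel" ([column, row] in pixels, amid what is visible of it).
- arm.pinpoint(camera, target): "pixel" ([column, row] in pixels: a listed point, or the origin of a listed thing).
The state is a dict: "time": time; "joint_positions": joint angles; "joint_velocities": joint speeds; "tau": joint torques, N m; "eef_pos": TCP position; "orientation": TCP orientation; "ft_force": force on the tool from outside, world axes, zero at the start; "ft_torque": the same for the moment, N m; "opening": finger opening in m; "grasp_force": force on a finger pad.
Only numpy, scipy, OpenCV 4.12 (cv2) and the standard library are available. Lean on these libraries where they do the work, as an engineer would, in place of code of your own. Each camera call takes 0.05 s, during which the arm holds its last target. There are 200 camera calls.

## Working session

There is one attempt and no reset: what is moved stays moved. The work goes in short steps, Python scripts to look and compute and a shell command to move; the robot and the scene stay as the last step left them, time stands still between calls to the robot, and variables do not carry over. Pictures are saved under pics/ and viewed, at most 10 in all, crops included, and the job is handed in when it is done.

```bash
mkdir -p pics; cat > h.py <<'E'
import numpy as np, cv2
from plant import arm
def K(c):
    f=240/np.tan(np.radians(c['vfov'])/2); return np.array([[f,0,c['cx']],[0,f,c['cy']],[0,0,1.]])
def ray(c,px):
    p=cv2.undistortPoints(np.array([[px]],float),K(c),np.array(c['D'],float)).ravel()
    R=cv2.Rodrigues(np.array(c['rvec'],float))[0]
    return -R.T@np.array(c['tvec'],float).ravel(), R.T@np.array([p[0],p[1],1.])
def at(c,px,z):
    o,d=ray(c,px); return o+d*(z-o[2])/d[2]
def proj(c,P):
    return cv2.projectPoints(np.array(P,float).reshape(-1,3),np.array(c['rvec'],float),np.array(c['tvec'],float),K(c),np.array(c['D'],float))[0].reshape(-1,2)
E
python3 - <<'E'
from h import *
np.set_printoptions(precision=4,suppress=True)
Z=dict(slide_base=0,slide_block=.06,block_bore=.054,handle_grip=.006,handle_eye=.006,crook_center=.008,piston_center=.015,micrometer_center=.008,pin_block_center=.015)
for n in('top','scene'):
    c=arm.read_camera(n); cv2.imwrite(f'pics/{n}0.png',c['img'])
    for t,z in Z.items():
        for r in arm.pinpoint(n,t)[:4]: print(n,t,round(r['score'],2),np.round(r['pixel'],1),at(c,r['pixel'],z))
s=arm.sense(); print(s)
E
```

```text
top slide_base 0.91 [321.5 194.9] [ 0.6168 -0.0624  0.    ]Traceback (most recent call last):
  File "<stdin>", line 7, in <module>
ValueError: it knows: block_bore, crook_center, handle_eye, handle_grip, micrometer_center, pin_block_center, piston_center, slide_base
```

View pics/top0.png

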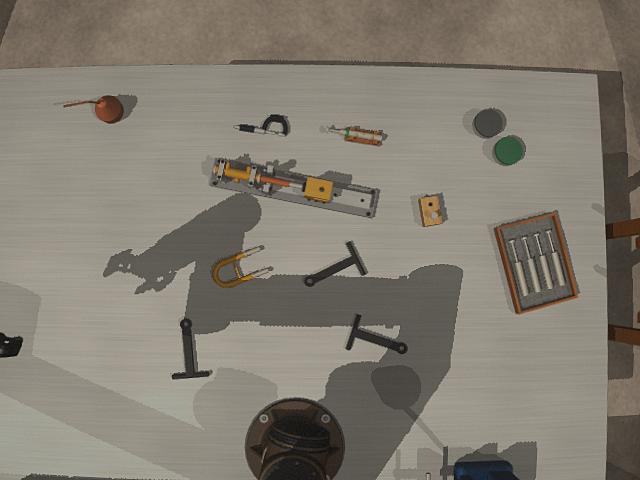

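The top view shows three T-handles: eye/crossbar at (309,281)/(357,258), (186,324)/(190,375) and (402,348)/(352,332). The base is near (295,440), so the first looks farthest. The slide block is at (320,188), and its stop is to the left (~(262,180)).

```bash
python3 - <<'E'
from h import *
np.set_printoptions(precision=4,suppress=True)
Z=dict(slide_base=0,block_bore=.054,handle_grip=.006,handle_eye=.006,crook_center=.008,piston_center=.015,micrometer_center=.008,pin_block_center=.015)
for n in('top','scene'):
    c=arm.read_camera(n); cv2.imwrite(f'pics/{n}0.png',c['img'])
    for t,z in Z.items():
        for r in arm.pinpoint(n,t)[:4]: print(n,t,round(r['score'],2),np.round(r['pixel'],1),at(c,r['pixel'],z))
s=arm.sense(); print(s)
E
```

```text
top slide_base 0.85 [320.6 195.9] [ 0.6143 -0.0602  0.    ]
top block_bore 0.8 [321.8 193.1] [ 0.6132 -0.0616  0.054 ]
top block_bore 0.24 [308.3 281.9] [ 0.4026 -0.0307  0.054 ]
top handle_grip 0.76 [372.7 339.8] [ 0.2617 -0.1884  0.006 ]
top handle_grip 0.62 [188.7 351.6] [0.231  0.2591 0.006 ]
top handle_grip 0.56 [335.7 268.9] [ 0.4341 -0.0976  0.006 ]
top handle_eye 0.86 [400.1 350.8] [ 0.2346 -0.2557  0.006 ]
top handle_eye 0.81 [183.  324.7] [0.2961 0.2737 0.006 ]
top handle_eye 0.67 [305.3 279.9] [ 0.407  -0.0236  0.006 ]
top crook_center 0.85 [238.7 267.5] [0.4363 0.1388 0.008 ]
top piston_center 0.7 [362.2 131.8] [ 0.7737 -0.1625  0.015 ]
top micrometer_center 0.61 [261.6 128.8] [0.7808 0.0874 0.008 ]
top pin_block_center 0.85 [431.4 212.6] [ 0.5732 -0.3332  0.015 ]
scene slide_base 0.96 [340.5 292.7] [ 0.6148 -0.0606  0.    ]
scene handle_grip 0.95 [177.3 253.9] [ 0.2627 -0.1983  0.006 ]
scene handle_grip 0.86 [300.3 175.5] [0.2255 0.2562 0.006 ]
scene handle_grip 0.76 [260.8 261.8] [ 0.4271 -0.0979  0.006 ]
scene handle_grip 0.73 [342.  275.5] [ 0.5892 -0.0225  0.006 ]
sc
[... 323 characters left out ...]
n_block_center 0.57 [220.3 362.8] [ 0.5763 -0.3352  0.015 ]
scene pin_block_center 0.34 [342.9 274.7] [ 0.5954 -0.0279  0.015 ]
{'time': 1.0, 'joint_positions': array([ 1.4011,  0.3586,  0.0119,  0.    , -1.2241, -0.2881]), 'joint_velocities': array([ 0.001 ,  0.0006,  0.0002, -0.0012, -0.0003, -0.0008]), 'tau': array([  0.0013, -58.2994,  29.3663,   6.9418,  -0.0006,   0.    ]), 'eef_pos': array([0.2983, 0.6055, 0.2313]), 'orientation': array([[ 0.897 , -0.4419,  0.    ],
       [-0.4419, -0.897 ,  0.    ],
       [ 0.    , -0.    , -1.    ]]), 'ft_force': array([-0.5236, -0.1066,  0.0372]), 'ft_torque': array([ 0.0094,  0.0083, -0.0177]), 'grasp_force': 0.0, 'opening': 0.08533455219414127}
```

View pics/scene0.png

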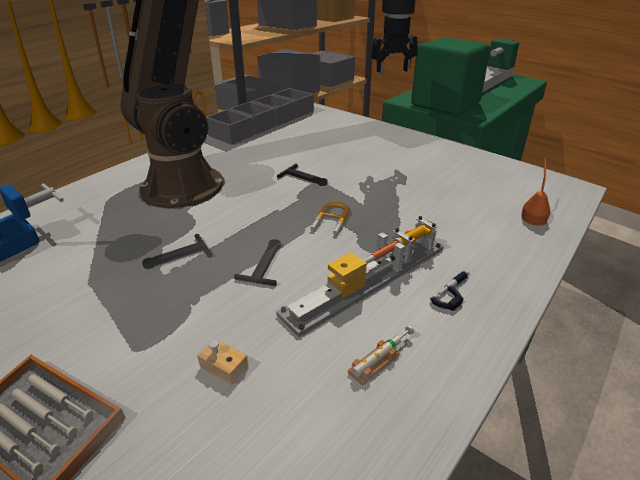

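The scene view shows the block at (347,270) and the target handle at (262,262), clear of the crook at (333,215). I'll move over the slide and refine the measurements with the wrist camera.

```bash
python3 -m creep '[{"jaw":1,"xyz":[0.96,0.82,-0.1],"rot":[0,0,0]},{"jaw":1,"xyz":[0.96,0.82,-0.1],"rot":[0,0,0]},{"jaw":1,"xyz":[0.96,0.82,-0.1],"rot":[0,0,0]},{"jaw":1,"xyz":[0.96,0.82,-0.1],"rot":[0,0,0]},{"jaw":1,"xyz":[0.96,0.82,-0.1],"rot":[0,0,0]},{"jaw":1,"xyz":[0.96,0.82,-0.1],"rot":[0,0,0]},{"jaw":1,"xyz":[0.96,0.82,-0.1],"rot":[0,0,0]},{"jaw":1,"xyz":[0.96,0.82,-0.1],"rot":[0,0,0]}]'
python3 -m creep '[{"jaw":1,"xyz":[0.96,0.82,-0.1],"rot":[0,0,0]},{"jaw":1,"xyz":[0.96,0.82,-0.1],"rot":[0,0,0]},{"jaw":1,"xyz":[0.96,0.82,-0.1],"rot":[0,0,0]},{"jaw":1,"xyz":[0.96,0.82,-0.1],"rot":[0,0,0]},{"jaw":1,"xyz":[0.96,0.82,-0.1],"rot":[0,0,0]},{"jaw":1,"xyz":[0.96,0.82,-0.1],"rot":[0,0,0]},{"jaw":1,"xyz":[0.96,0.82,-0.1],"rot":[0,0,0]},{"jaw":1,"xyz":[0.96,0.82,-0.1],"rot":[0,0,0]}]'
python3 -m creep '[{"jaw":1,"xyz":[0.96,0.82,-0.1],"rot":[0,0,0]},{"jaw":1,"xyz":[0.96,0.82,-0.1],"rot":[0,0,0]},{"jaw":1,"xyz":[0,0,0],"rot":[0,0,1]},{"jaw":1,"xyz":[0,0,0],"rot":[0,0,1]},{"jaw":1,"xyz":[0,0,0],"rot":[0,0,1]},{"jaw":1,"xyz":[0,0,0],"rot":[0,0,1]},{"jaw":1,"xyz":[0,0,0],"rot":[0,0,1]},{"jaw":1,"xyz":[0,0,0],"rot":[0,0,1]}]'
python3 -m creep '[{"jaw":1,"xyz":[0,0,0],"rot":[0,0,1]},{"jaw":1,"xyz":[0,0,0],"rot":[0,0,1]},{"jaw":1,"xyz":[0,0,0],"rot":[0,0,1]},{"jaw":1,"xyz":[0,0,0],"rot":[0,0,1]},{"jaw":1,"xyz":[0,0,0],"rot":[0,0,0.8]},{"jaw":1,"xyz":[0,0,0],"rot":[0,0,0]}]'
cat > look.py <<'E'
from h import *
import sys
np.set_printoptions(precision=4,suppress=True)
Z=dict(slide_base=0,block_bore=.054,handle_grip=.006,handle_eye=.006)
if __name__=='__main__':
  for n in sys.argv[2:]:
    c=arm.read_camera(n); cv2.imwrite(f'pics/{n}{sys.argv[1]}.png',c['img'])
    print(n,ray(c,(320,240)))
    for t,z in Z.items():
        for r in arm.pinpoint(n,t)[:4]: print(n,t,round(r['score'],2),np.round(r['pixel'],1),at(c,r['pixel'],z))
  s=arm.sense(); print(s['time'],s['eef_pos'],s['orientation'],s['joint_positions'])
E
python3 look.py 1 wrist top
```

```text
time: 1.67
eef_pos: [0.4184, 0.3254, 0.2558]
orientation: [[0.897, -0.442, 0.0], [-0.442, -0.897, 0.001], [0.0, -0.001, -1.0]]
ft_force: [0.8, 0.4, -0.6]
opening: 0.0856
grasp_force: 0.0
time: 2.33
eef_pos: [0.5381, 0.0469, 0.2799]
orientation: [[0.897, -0.442, 0.001], [-0.442, -0.897, 0.0], [0.001, -0.001, -1.0]]
ft_force: [1.3, 0.6, -0.7]
opening: 0.0856
grasp_force: 0.0
time: 3.0
eef_pos: [0.5676, -0.021, 0.2854]
orientation: [[0.377, -0.926, 0.0], [-0.926, -0.377, 0.0], [0.0, -0.0, -1.0]]
ft_force: [-0.9, 0.8, -0.1]
opening: 0.0852
grasp_force: 0.0
time: 3.5
eef_pos: [0.5676, -0.0209, 0.2854]
orientation: [[-0.186, -0.983, 0.0], [-0.983, 0.186, 0.0], [-0.0, -0.0, -1.0]]
ft_force: [0.0, -0.1, 0.5]
opening: 0.0853
grasp_force: 0.0
wrist (array([ 0.5572, -0.0851,  0.4286]), array([ 0.0399,  0.2696, -0.9623]))
wrist slide_base 0.88 [260.5 162.5] [ 0.6229 -0.0641  0.    ]
wrist handle_grip 0.97 [602.6 355.9] [0.2349 0.2606 0.006 ]
wrist handle_grip 0.73 [424.   99.8] [ 0.4392 -0.0969  0.006 ]
wrist handle_eye 0.75 [460.4 152.3] [ 0.4066 -0.0357  0.006 ]
top (array([ 0.4142, -0.0243,  1.3757]), array([ 0.0658, -0.0253, -0.9975]))
top slide_base 0.66 [319.1 194.8] [ 0.617  -0.0565  0.    ]
top block_bore 0.57 [324.9 191.7] [ 0.6166 -0.069   0.054 ]
top handle_grip 0.85 [373.  337.4] [ 0.2675 -0.1891  0.006 ]
top handle_grip 0.59 [334.3 267.1] [ 0.4385 -0.0942  0.006 ]
top handle_eye 0.84 [402.4 349.2] [ 0.2384 -0.2613  0.006 ]
top handle_eye 0.59 [310.4 281.3] [ 0.4037 -0.036   0.006 ]
4.0 [ 0.5676 -0.0209  0.2853] [[-0.1814 -0.9834 -0.    ]
 [-0.9834  0.1814 -0.    ]
 [ 0.      0.     -1.    ]] [ 0.3077  0.1521 -0.1431 -0.     -1.2757 -0.4901]
```

View pics/wrist1.png

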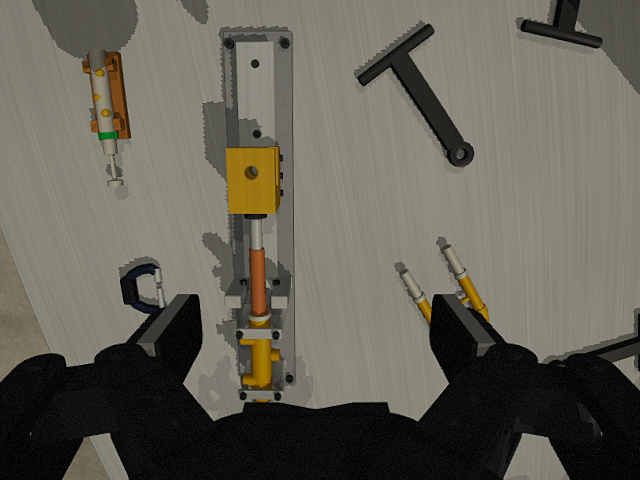

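The wrist view shows the bore at (252,172), the base plate's right edge at column ~293 from row 32 to 384, and the handle's eye hole at (460,153) with its crossbar from (362,78) to (430,30).

```bash
cat > meas.py <<'E'
from look import *
c=arm.read_camera('wrist'); im=c['img'].astype(int); g=im.sum(2)/3
# handle: dark component
m=(g<62).astype(np.uint8); n,l,st,ce=cv2.connectedComponentsWithStats(m)
for i in range(1,n):
    if 1500<st[i,4]<8000 and st[i,0]>340 and st[i,1]<120 and st[i,0]+st[i,2]<500:
        ys,xs=np.nonzero(l==i)
        P=np.array([at(c,(x,y),.012)[:2] for x,y in zip(xs,ys)]); print('comp',st[i])
        e=at(c,(460,153),.012)[:2]
        # hole: bright pixels within the eye
        q=[(x,y) for y in range(140,168) for x in range(446,474) if l[y,x]!=i and np.hypot(x-460,y-153)<9]
        q=np.mean(q,0); e=at(c,q,.009)[:2]
        d=np.linalg.norm(P-e,axis=1); s=(d>.03)&(d<.10)
        u=np.linalg.svd(P[s]-P[s].mean(0))[2][0] if s.sum()<4000 else None
        u*=np.sign(u@(e-P.mean(0))); print('eye',q,e,'barmid',P[s].mean(0),'dir',u,'yaw',np.degrees(np.arctan2(u[1],u[0])),'grip',e-.07*u)
# block: yellow top, bore
hsv=cv2.cvtColor(c['img'],cv2.COLOR_BGR2HSV)
# plate right edge
E_=[]
for y in range(50,270,6):
    r=g[y,284:302]; k=np.argmax(abs(np.diff(r))); E_.append((284.5+k,y))
Q=np.array([at(c,p,.012)[:2] for p in E_]); 
v,_,_,_=[*cv2.fitLine(Q.astype(np.float32),cv2.DIST_HUBER,0,.01,.01).ravel()]; w=_
L=cv2.fitLine(Q.astype(np.float32),cv2.DIST_HUBER,0,.001,.001).ravel(); t=L[:2]*np.sign(L[1])
print('edge dir',t,np.degrees(np.arctan2(t[1],t[0])),'pt',L[2:])
xh=np.array([t[1],-t[0]]); print('axis pt (edge +35mm x)',L[2:]+.035*xh)
for p,z in(((252,172),.074),((223.5,32),.012),((293,32),.012),((252,172),.0625)): print(p,z,at(c,p,z)[:2])
b=at(c,(252,172),.074)[:2]; print('lateral of bore vs axis', (b-L[2:]-.035*xh)@xh)
E
python3 meas.py; python3 - <<'E'
import cv2
i=cv2.imread('pics/wrist1.png'); cv2.imwrite('pics/crop1.png',cv2.resize(i[10:230,210:490],None,fx=2.8,fy=2.7,interpolation=cv2.INTER_CUBIC))
E
```

```text
comp [ 357   25  117  143 3750]
eye [459.8393 154.5357] [ 0.4085 -0.0346] barmid [ 0.4381 -0.0927] dir [-0.4432  0.8964] yaw 116.30874044187634 grip [ 0.4396 -0.0973]
edge dir [0.194 0.981] 78.81578 pt [ 0.5889 -0.0466]
axis pt (edge +35mm x) [ 0.6233 -0.0533]
(252, 172) 0.074 [ 0.6213 -0.0606]
(223.5, 32) 0.012 [ 0.6307 -0.1992]
(293, 32) 0.012 [ 0.5621 -0.1856]
(252, 172) 0.0625 [ 0.6234 -0.0598]
lateral of bore vs axis -0.0005359679843474491
```

View pics/crop1.png

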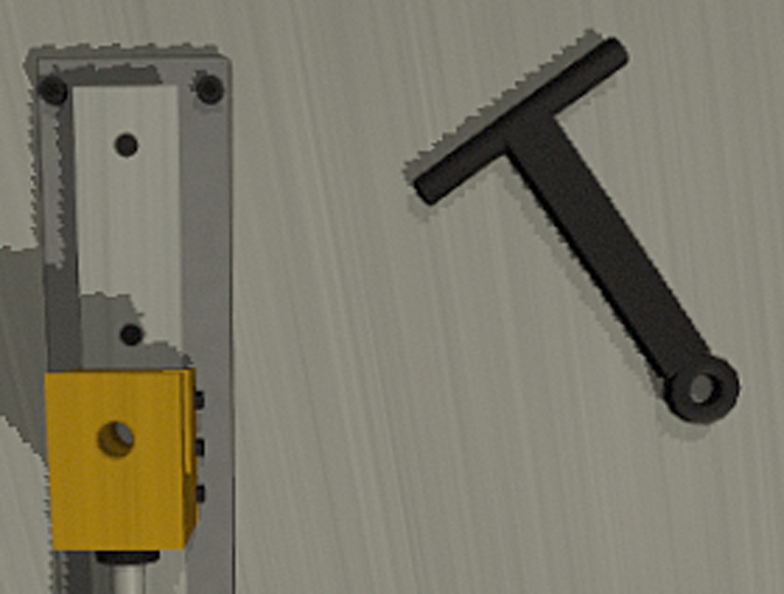

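```bash
python3 -m creep '[{"jaw":-1,"xyz":[0.87,-0.67,0.2],"rot":[0,0,0.1]},{"jaw":-1,"xyz":[0.87,-0.67,0.2],"rot":[0,0,0]},{"jaw":-1,"xyz":[0.87,-0.67,0.3],"rot":[0,0,0]},{"jaw":-1,"xyz":[0,0,1],"rot":[0,0,0]},{"jaw":-1,"xyz":[0,0,1],"rot":[0,0,0]},{"jaw":-1,"xyz":[0,0,1],"rot":[0,0,0]},{"jaw":-1,"xyz":[0,0,1],"rot":[0,0,0]},{"jaw":-1,"xyz":[0,0,1],"rot":[0,0,0]}]'
python3 -m creep '[{"jaw":-1,"xyz":[0,0,0],"rot":[0,0,0]},{"jaw":-1,"xyz":[0,0,1],"rot":[0,0,0]},{"jaw":-1,"xyz":[0,0,0.9],"rot":[0,0,0]},{"jaw":-1,"xyz":[0,0,0.6],"rot":[0,0,0]},{"jaw":-1,"xyz":[0,0,0],"rot":[0,0,0]}]'
```

```text
time: 4.72
eef_pos: [0.6119, -0.1094, 0.113]
orientation: [[-0.194, -0.981, 0.0], [-0.981, 0.194, -0.0], [-0.0, -0.0, -1.0]]
ft_force: [-0.2, -0.4, -0.6]
opening: 0.0
grasp_force: 0.0
time: 5.13
eef_pos: [0.6103, -0.1092, 0.0369]
orientation: [[-0.194, -0.981, -0.005], [-0.981, 0.194, -0.0], [0.001, 0.005, -1.0]]
ft_force: [-0.5, 0.0, -0.7]
opening: 0.0002
grasp_force: 0.0
```

```bash
python3 -m creep '[{"jaw":-1,"xyz":[-0.4,0,0],"rot":[0,0,0]},{"jaw":-1,"xyz":[-0.4,0,0],"rot":[0,0,0]},{"jaw":-1,"xyz":[-0.4,0,0],"rot":[0,0,0]},{"jaw":-1,"xyz":[-0.4,0,0],"rot":[0,0,0]},{"jaw":-1,"xyz":[-0.4,0,0],"rot":[0,0,0]},{"jaw":-1,"xyz":[-0.4,0,0],"rot":[0,0,0]},{"jaw":-1,"xyz":[-0.4,0,0],"rot":[0,0,0]}]'
python3 -m creep '[{"jaw":-1,"xyz":[-0.1,0,0],"rot":[0,0,0]},{"jaw":-1,"xyz":[-0.1,0,0],"rot":[0,0,0]},{"jaw":-1,"xyz":[-0.1,0,0],"rot":[0,0,0]}]'
```

```text
time: 5.72
eef_pos: [0.6292, -0.0253, 0.0404]
orientation: [[-0.193, -0.981, 0.002], [-0.981, 0.193, 0.0], [-0.0, -0.002, -1.0]]
ft_force: [0.2, -5.1, 2.2]
opening: 0.0003
grasp_force: 2.4
time: 5.97
eef_pos: [0.6304, -0.0175, 0.0395]
orientation: [[-0.193, -0.981, 0.001], [-0.981, 0.193, -0.0], [-0.0, -0.001, -1.0]]
ft_force: [0.3, -4.8, 2.7]
opening: 0.0001
grasp_force: 2.1
```

```bash
python3 -m creep '[{"jaw":-1,"xyz":[-0.07,0,0],"rot":[0,0,0]},{"jaw":-1,"xyz":[-0.07,0,0],"rot":[0,0,0]}]'
python3 -m creep '[{"jaw":-1,"xyz":[-0.05,0,0],"rot":[0,0,0]},{"jaw":-1,"xyz":[0,0,0],"rot":[0,0,0]}]'
```

```text
time: 6.13
eef_pos: [0.6307, -0.015, 0.0393]
orientation: [[-0.194, -0.981, -0.001], [-0.981, 0.194, -0.002], [0.002, 0.0, -1.0]]
ft_force: [1.2, -20.7, 1.6]
opening: 0.0004
grasp_force: 9.4
time: 6.3
eef_pos: [0.6307, -0.0151, 0.0393]
orientation: [[-0.195, -0.981, -0.002], [-0.981, 0.195, -0.003], [0.003, 0.001, -1.0]]
ft_force: [0.6, -17.5, 4.1]
opening: 0.0001
grasp_force: 7.8
```

```bash
python3 -m creep '[{"jaw":-1,"xyz":[0,0,0],"rot":[0,0,0]},{"jaw":-1,"xyz":[0,0,0],"rot":[0,0,0]},{"jaw":-1,"xyz":[1,0,0],"rot":[0,0,0]},{"jaw":-1,"xyz":[0.5,0,-0.9],"rot":[0,0,0]},{"jaw":-1,"xyz":[0,0.5,-1],"rot":[0,0,0]},{"jaw":-1,"xyz":[0,0.5,-1],"rot":[0,0,0]},{"jaw":-1,"xyz":[0,0.5,-1],"rot":[0,0,0]},{"jaw":-1,"xyz":[0,0.5,-1],"rot":[0,0,0]}]'
python3 -m creep '[{"jaw":-1,"xyz":[0,0,-0.5],"rot":[0,0,0]},{"jaw":-1,"xyz":[0,0,0],"rot":[0,0,0]},{"jaw":-1,"xyz":[0,0,0],"rot":[0,0,0]}]'
python3 look.py 2 wrist; sed -i 's/^c=arm.read.*/c=arm.read_camera("wrist"); im=c["img"].astype(int); g=im.sum(2)\/3/' meas.py
```

```text
time: 6.97
eef_pos: [0.5624, -0.0447, 0.1869]
orientation: [[-0.195, -0.981, -0.001], [-0.981, 0.195, 0.001], [-0.001, 0.001, -1.0]]
ft_force: [1.4, 1.0, 0.4]
opening: 0.0002
grasp_force: 0.0
time: 7.22
eef_pos: [0.5638, -0.0443, 0.2022]
orientation: [[-0.194, -0.981, 0.002], [-0.981, 0.194, 0.002], [-0.002, -0.002, -1.0]]
ft_force: [-0.0, 0.2, -1.5]
opening: 0.0002
grasp_force: 0.0
wrist (array([ 0.5525, -0.1087,  0.3453]), array([ 0.0441,  0.2707, -0.9618]))
wrist slide_base 0.9 [250.8 196.8] [ 0.622  -0.0634  0.    ]
wrist handle_grip 0.9 [448.5 120. ] [ 0.4399 -0.0966  0.006 ]
wrist handle_eye 0.74 [493.  182.8] [ 0.4061 -0.0354  0.006 ]
wrist handle_eye 0.73 [596.8 427.1] [0.2972 0.2692 0.006 ]
7.4667 [ 0.5631 -0.0449  0.1999] [[-0.1941 -0.981  -0.0024]
 [-0.981   0.1941 -0.0003]
 [ 0.0008  0.0023 -1.    ]] [ 0.2666  0.2033 -0.2784 -0.0004 -1.0915 -0.4617]
```

View pics/wrist2.png

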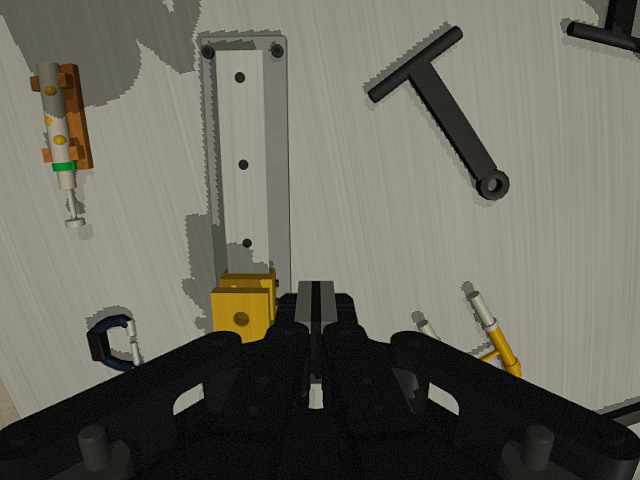

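The block now sits against the stop, with its bore hole at (241,319) and its slot facing up in the picture. The handle's eye is at (493,184) and the closed fingertips are near (316,283).

```bash
python3 - <<'E'
from look import *
c=arm.read_camera('wrist'); s=arm.sense(); g=c['img'].astype(int).sum(2)/3
print('TCP proj',proj(c,s['eef_pos']))
hs=cv2.cvtColor(c['img'],cv2.COLOR_BGR2HSV); m=hs[305:335,225:258,2]; 
q=np.argwhere(m<np.percentile(m,18)); print('hole px',q.mean(0)[::-1]+[225,305],len(q))
for p in((241.5,318.5),):
  for z in(.074,.068): print(z,at(c,p,z))
m=(g<62).astype(np.uint8); n,l,st,ce=cv2.connectedComponentsWithStats(m); i=l[150,465] or l[140,455]
ys,xs=np.nonzero(l==i); print(st[i]); P=np.array([at(c,(x,y),.012)[:2] for x,y in zip(xs,ys)])
q=np.mean([(x,y) for y in range(172,197) for x in range(480,507) if l[y,x]!=i and np.hypot(x-493,y-184)<9],0)
e=at(c,q,.009)[:2]; d=np.linalg.norm(P-e,axis=1); k=(d>.03)&(d<.10)
u=cv2.fitLine(P[k].astype(np.float32),cv2.DIST_L2,0,.001,.001).ravel()[:2]; u*=np.sign(u@(e-P.mean(0)))
print('eye',q,e,'barmid',P[k].mean(0),'yaw',np.degrees(np.arctan2(u[1],u[0])),'grip',e-.07*u)
E0=[(0,0)][:0]
for y in range(70,240,5):
    r=g[y,278:300]; j=np.argmax(abs(np.diff(r))); E0.append((278.5+j,y))
L=cv2.fitLine(np.array([at(c,p,.012)[:2] for p in E0],np.float32),cv2.DIST_HUBER,0,.001,.001).ravel(); t=L[:2]*np.sign(L[1]); xh=np.array([t[1],-t[0]])
b=at(c,(241.5,318.5),.074)[:2]
print('rail yaw',np.degrees(np.arctan2(t[1],t[0])),'lat',(b-L[2:]-.035*xh)@xh, 'axis pt',L[2:]+.035*xh)
E
```

```text
TCP proj [[319.6574 298.7318]]
hole px [236.4943 324.4205] 176
0.074 [0.6349 0.0162 0.074 ]
0.068 [0.6368 0.019  0.068 ]
[ 366   27  143  175 5685]
eye [490.8955 186.0448] [ 0.4087 -0.0349] barmid [ 0.4382 -0.0932] yaw 116.089836 grip [ 0.4394 -0.0977]
rail yaw 78.834145 lat -0.002188469067805846 axis pt [ 0.615  -0.0961]
```

```bash
python3 -m creep '[{"jaw":0.3,"xyz":[0.63,0.925,0],"rot":[0,0,0]},{"jaw":0.3,"xyz":[0.63,0.925,0],"rot":[0,0,0]},{"jaw":0.3,"xyz":[0.63,0.925,0],"rot":[0,0,0]},{"jaw":0.3,"xyz":[0.63,0.925,0],"rot":[0,0,0]},{"jaw":0.3,"xyz":[0,0,0.5],"rot":[0,0,-0.91]},{"jaw":0.3,"xyz":[0,0,0.5],"rot":[0,0,-0.91]},{"jaw":0.3,"xyz":[0,0,0.5],"rot":[0,0,-0.91]},{"jaw":0.3,"xyz":[0,0,0.5],"rot":[0,0,-0.91]}]'
python3 -m creep '[{"jaw":0.3,"xyz":[0,0,0.5],"rot":[0,0,-0.91]},{"jaw":0.3,"xyz":[0,0,0.5],"rot":[0,0,-0.91]},{"jaw":0.3,"xyz":[0,0,0],"rot":[0,0,0]},{"jaw":0.3,"xyz":[0,0,0],"rot":[0,0,0]}]'
python3 look.py 3 wrist
```

```text
time: 8.18
eef_pos: [0.4397, -0.0977, 0.1405]
orientation: [[0.244, -0.97, 0.0], [-0.97, -0.244, 0.0], [-0.0, -0.0, -1.0]]
ft_force: [0.6, -0.8, -0.5]
opening: 0.0555
grasp_force: 0.0
time: 8.52
eef_pos: [0.4394, -0.0977, 0.1106]
orientation: [[0.441, -0.897, -0.003], [-0.897, -0.441, -0.001], [-0.001, 0.003, -1.0]]
ft_force: [-0.6, -0.4, 0.9]
opening: 0.0551
grasp_force: 0.0
wrist (array([ 0.4709, -0.1563,  0.2538]), array([-0.1322,  0.2385, -0.9622]))
wrist slide_base 0.59 [ 50.9 164.2] [ 0.6232 -0.0607  0.    ]
wrist slide_base 0.43 [321.8 331. ] [ 0.404  -0.0318  0.    ]
wrist handle_grip 0.63 [318.9 236.7] [ 0.4385 -0.0966  0.006 ]
wrist handle_grip 0.58 [600.6 224.6] [ 0.2663 -0.1908  0.006 ]
wrist handle_eye 0.79 [322.2 334. ] [ 0.4042 -0.0327  0.006 ]
8.7667 [ 0.4406 -0.0974  0.1121] [[ 0.4428 -0.8966  0.0015]
 [-0.8966 -0.4428  0.0002]
 [ 0.0005 -0.0015 -1.    ]] [ 0.2215  0.1074 -0.6295  0.0001 -0.8324  0.2371]
```

View pics/wrist3.png

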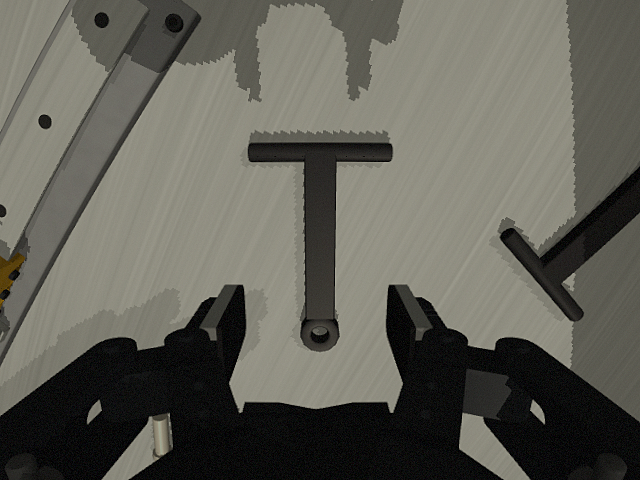

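The handle is centred between the open fingers: bar at column ~320, eye at (320,333), crossbar at row 152. I'll descend and grip.

```bash
python3 -m creep '[{"jaw":0.3,"xyz":[0,0,0.9],"rot":[0,0,0]},{"jaw":0.3,"xyz":[0,0,0.9],"rot":[0,0,0]},{"jaw":0.3,"xyz":[0,0,0.9],"rot":[0,0,0]},{"jaw":0.3,"xyz":[0,0,0.5],"rot":[0,0,0]},{"jaw":0.3,"xyz":[0,0,0.3],"rot":[0,0,0]},{"jaw":0.3,"xyz":[0,0,0],"rot":[0,0,0]},{"jaw":0.3,"xyz":[0,0,0],"rot":[0,0,0]}]' 60
```

```text
time: 9.35
eef_pos: [0.4402, -0.0975, 0.0065]
orientation: [[0.444, -0.896, -0.0], [-0.896, -0.444, -0.0], [0.0, 0.0, -1.0]]
ft_force: [0.9, 1.1, 0.1]
opening: 0.0555
grasp_force: 0.0
```

```bash
python3 -m creep '[{"jaw":-0.2,"xyz":[0,0,0.12],"rot":[0,0,0]},{"jaw":-1,"xyz":[0,0,0],"rot":[0,0,0]},{"jaw":-1,"xyz":[0,0,0],"rot":[0,0,0]},{"jaw":-1,"xyz":[0,0,0],"rot":[0,0,0]},{"jaw":-1,"xyz":[0,0,0],"rot":[0,0,0]},{"jaw":-1,"xyz":[0,0,0],"rot":[0,0,0]},{"jaw":-1,"xyz":[0,0,0],"rot":[0,0,0]},{"jaw":-1,"xyz":[0,0,0],"rot":[0,0,0]}]' 70
```

```text
time: 10.02
eef_pos: [0.44, -0.0976, 0.0036]
orientation: [[0.444, -0.896, 0.001], [-0.896, -0.444, 0.0], [0.0, -0.001, -1.0]]
ft_force: [-2.6, 0.7, 6.0]
opening: 0.0178
grasp_force: 68.8
```

```bash
python3 -m creep '[{"jaw":-1,"xyz":[0,0,-0.3],"rot":[0,0,0]},{"jaw":-1,"xyz":[0,0,-0.8],"rot":[0,0,0]},{"jaw":-1,"xyz":[0,0,-0.9],"rot":[0,0,0]},{"jaw":-1,"xyz":[0,0,-0.9],"rot":[0,0,0]},{"jaw":-1,"xyz":[0,0,-0.9],"rot":[0,0,0]},{"jaw":-1,"xyz":[0.42,-0.88,0],"rot":[0,0,0]},{"jaw":-1,"xyz":[0.42,-0.88,0],"rot":[0,0,0]},{"jaw":-1,"xyz":[0.42,-0.88,0],"rot":[0,0,0]}]'
python3 -m creep '[{"jaw":-1,"xyz":[0.42,-0.88,0],"rot":[0,0,0]},{"jaw":-1,"xyz":[0.42,-0.88,0],"rot":[0,0,0]},{"jaw":-1,"xyz":[0.42,-0.88,0],"rot":[0,0,0]},{"jaw":-1,"xyz":[0,0,0],"rot":[0,0,0.91]},{"jaw":-1,"xyz":[0,0,0],"rot":[0,0,0.91]},{"jaw":-1,"xyz":[0,0,0],"rot":[0,0,0.91]},{"jaw":-1,"xyz":[0,0,0],"rot":[0,0,0.91]},{"jaw":-1,"xyz":[0,0,0],"rot":[0,0,0.91]}]'
python3 -m creep '[{"jaw":-1,"xyz":[0,0,0],"rot":[0,0,0.91]},{"jaw":-1,"xyz":[0,0,0],"rot":[0,0,0]},{"jaw":-1,"xyz":[0,0,0],"rot":[0,0,0]},{"jaw":-1,"xyz":[0,0,0],"rot":[0,0,0]}]'
python3 look.py 4 wrist top scene
```

```text
time: 10.68
eef_pos: [0.5289, -0.0961, 0.1183]
orientation: [[0.444, -0.896, 0.003], [-0.896, -0.444, 0.001], [0.001, -0.003, -1.0]]
ft_force: [-0.4, 0.6, -2.5]
opening: 0.0174
grasp_force: 69.3
time: 11.35
eef_pos: [0.615, -0.0949, 0.1165]
orientation: [[-0.092, -0.996, -0.001], [-0.996, 0.092, 0.0], [-0.0, 0.001, -1.0]]
ft_force: [-0.3, 0.3, -3.1]
opening: 0.0181
grasp_force: 69.4
time: 11.68
eef_pos: [0.6153, -0.0949, 0.1167]
orientation: [[-0.19, -0.982, -0.0], [-0.982, 0.19, 0.0], [-0.0, 0.0, -1.0]]
ft_force: [-1.0, -0.1, -3.3]
opening: 0.0178
grasp_force: 69.4
wrist (array([ 0.6046, -0.1591,  0.26  ]), array([ 0.0407,  0.2695, -0.9623]))
wrist handle_grip 0.95 [314.  305.4] [ 0.6287 -0.0408  0.006 ]
top (array([ 0.4142, -0.0243,  1.3757]), array([ 0.0658, -0.0253, -0.9975]))
top slide_base 0.77 [322.2 195.2] [ 0.6161 -0.0642  0.    ]
top block_bore 0.49 [286.8 185.5] [0.6309 0.0217 0.054 ]
top handle_grip 0.89 [373.7 340.7] [ 0.2595 -0.1908  0.006 ]
top handle_grip 0.81 [187.2 352.2] [0.2295 0.2627 0.006 ]
top handle_eye 0.88 [186.9 324.9] [0.2957 0.2641 0.006 ]
top handle_eye 0.7 [305.  182.3] [ 0.647  -0.0214  0.006 ]
top handle_eye 0.57 [402.5 348.7] [ 0.2397 -0.2616  0.006 ]
scene (array([ 0.9938, -0.5822,  0.592 ]), array([-0.5178,  0.6254, -0.5839]))
scene slide_base 0.6 [343.6 291.8] [ 0.6179 -0.0546  0.    ]
scene block_bore 0.86 [371.1 260.1] [0.6385 0.0059 0.054 ]
scene handle_grip 0.83 [330.1 253.4] [0.5236 0.0206 0.006 ]
scene handle_grip 0.75 [300.1 176.1] [0.2276 0.253  0.006 ]
scene handle_grip 0.68 [179.1 251.9] [ 0.2596 -0.1912  0.006 ]
scene handle_eye 0.9 [147.3 264.5] [ 0.2431 -0.2639  0.006 ]
scene handle_eye 0.83 [358.1 235.1] [0.5303 0.1171 0.006 ]
12.4333 [ 0.6155 -0.0949  0.1167] [[-0.1938 -0.981   0.    ]
 [-0.981   0.1938  0.    ]
 [-0.     -0.     -1.    ]] [ 0.16    0.367  -0.2556 -0.     -0.9482 -0.355 ]
```

View pics/wrist4.png

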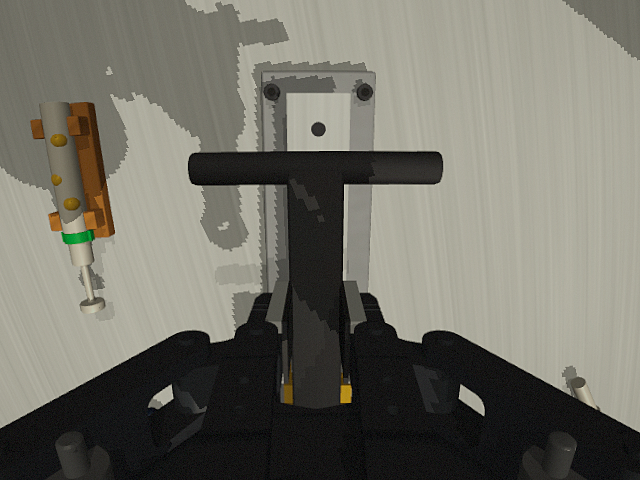

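The wrist view shows the handle held straight: bar centred on column ~316, crossbar from 189 to 443, block ears behind it near (317,393). The gripper hides the eye, so I'll find the block's lateral position by touch. The eye goes beside the ear on its +x side and then nudges in.

```bash
python3 -m creep '[{"jaw":-1,"xyz":[0,-0.72,0],"rot":[0,0,0]},{"jaw":-1,"xyz":[0,-0.72,0],"rot":[0,0,0]},{"jaw":-1,"xyz":[-0.75,0,0],"rot":[0,0,0]},{"jaw":-1,"xyz":[-0.75,0,0.4],"rot":[0,0,0]},{"jaw":-1,"xyz":[0,0,0.7],"rot":[0,0,0]},{"jaw":-1,"xyz":[0,0,0.6],"rot":[0,0,0]},{"jaw":-1,"xyz":[0,0,0],"rot":[0,0,0]},{"jaw":-1,"xyz":[0,0,0],"rot":[0,0,0]}]'
python3 -m creep '[{"jaw":-1,"xyz":[0,0.08,0],"rot":[0,0,0]},{"jaw":-1,"xyz":[0,0.08,0],"rot":[0,0,0]}]'
```

```text
time: 13.1
eef_pos: [0.6658, -0.0593, 0.0648]
orientation: [[-0.194, -0.981, -0.003], [-0.981, 0.194, -0.001], [0.001, 0.002, -1.0]]
ft_force: [0.8, -0.4, -2.0]
opening: 0.0175
grasp_force: 69.6
time: 13.27
eef_pos: [0.6627, -0.0584, 0.0672]
orientation: [[-0.194, -0.981, 0.002], [-0.981, 0.194, 0.0], [-0.0, -0.002, -1.0]]
ft_force: [-0.6, -0.1, -3.0]
opening: 0.0177
grasp_force: 69.6
```

```bash
python3 look.py 5 scene top >/dev/null; python3 -c "
import cv2
i=cv2.imread('pics/scene5.png');cv2.imwrite('pics/c5.png',cv2.resize(i[190:330,260:460],None,fx=4,fy=4,interpolation=cv2.INTER_CUBIC))"
```

```text
(no output)
```

View pics/c5.png

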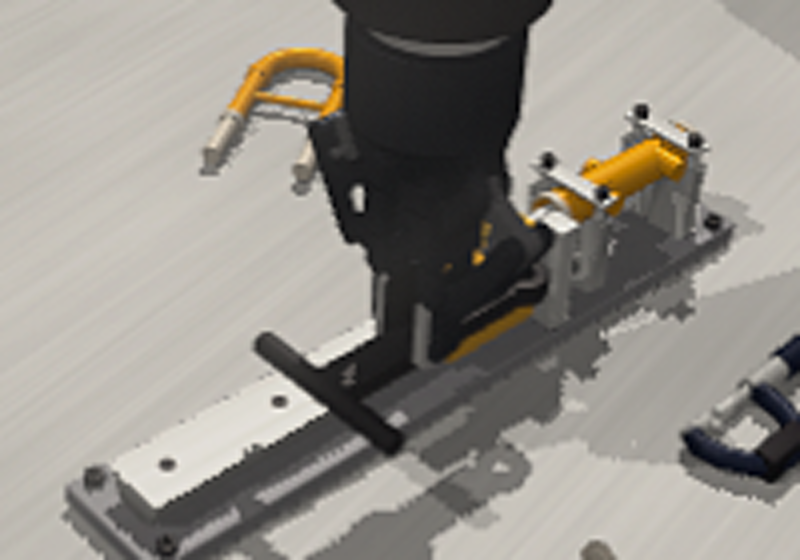

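The crop shows the handle held level, with the eye beside the block's ear near crop (520,290). I'll nudge it in.

```bash
for k in 1; do :; done
python3 -m creep '[{"jaw":-1,"xyz":[0,0.04,0],"rot":[0,0,0]},{"jaw":-1,"xyz":[0,0,0],"rot":[0,0,0]}]' | grep -E "eef|ft"
python3 -m creep '[{"jaw":-1,"xyz":[0,0.04,0],"rot":[0,0,0]},{"jaw":-1,"xyz":[0,0,0],"rot":[0,0,0]}]' | grep -E "eef|ft"
python3 -m creep '[{"jaw":-1,"xyz":[0,0.04,0],"rot":[0,0,0]},{"jaw":-1,"xyz":[0,0,0],"rot":[0,0,0]}]' | grep -E "eef|ft"
```

```text
eef_pos: [0.6604, -0.058, 0.0656]
ft_force: [0.1, 0.2, -2.4]
eef_pos: [0.6593, -0.0577, 0.0656]
ft_force: [-0.6, -0.9, -2.8]
eef_pos: [0.6581, -0.0575, 0.0657]
ft_force: [-0.0, 0.5, -3.9]
```

```bash

python3 -m creep '[{"jaw":-1,"xyz":[0,0.04,0],"rot":[0,0,0]},{"jaw":-1,"xyz":[0,0,0],"rot":[0,0,0]}]' | grep -E "eef|ft"
python3 -m creep '[{"jaw":-1,"xyz":[0,0.04,0],"rot":[0,0,0]},{"jaw":-1,"xyz":[0,0,0],"rot":[0,0,0]}]' | grep -E "eef|ft"
```

```text
eef_pos: [0.6575, -0.0574, 0.0659]
ft_force: [1.4, -0.3, -3.0]
eef_pos: [0.6571, -0.0573, 0.0662]
ft_force: [4.4, -2.3, -4.1]
```

Contact came at TCP ≈ (0.6577, -0.0574), so the rail axis passes through TCP (0.6224, -0.0504). I'll back out and line up in front of the slot.

```bash

python3 -m creep '[{"jaw":-1,"xyz":[0,-0.2,0],"rot":[0,0,0]},{"jaw":-1,"xyz":[0.85,0,0],"rot":[0,0,0]},{"jaw":-1,"xyz":[0.85,0,0],"rot":[0,0,0]},{"jaw":-1,"xyz":[0,0.69,0],"rot":[0,0,0]},{"jaw":-1,"xyz":[0,0.69,0],"rot":[0,0,0]},{"jaw":-1,"xyz":[0,0,0.48],"rot":[0,0,0]},{"jaw":-1,"xyz":[0,0,0],"rot":[0,0,0]},{"jaw":-1,"xyz":[0,0,0],"rot":[0,0,0]}]'
cat > tgt.py <<'E'
from look import *
s=arm.sense(); R=s['orientation']; d=np.array([.6222,-.0512,.0516])-s['eef_pos']
print(s['time'],s['eef_pos'],'shares to target',R.T@d/.03, 'tilt',R[:,2], 'ft',s['ft_force'],s['grasp_force'])
t=np.array([.194,.981]); print('yaw err', np.degrees(np.arctan2(-R[1,0],-R[0,0]))-78.82)
E
python3 tgt.py
```

```text
time: 15.27
eef_pos: [0.6111, -0.1003, 0.051]
orientation: [[-0.193, -0.981, -0.001], [-0.981, 0.193, -0.0], [0.0, 0.001, -1.0]]
ft_force: [-0.0, -0.1, -2.8]
opening: 0.0176
grasp_force: 69.7
15.2667 [ 0.6111 -0.1003  0.051 ] shares to target [-1.6757 -0.0465 -0.0207] tilt [-0.0015 -0.0002 -1.    ] ft [-0.0172 -0.0977 -2.8115] 69.67366218566895
yaw err 0.023878783152241567
```

```bash

python3 -m creep '[{"jaw":-1,"xyz":[0,-0.047,-0.02],"rot":[0,0,0]},{"jaw":-1,"xyz":[-0.35,0,0],"rot":[0,0,0]},{"jaw":-1,"xyz":[-0.35,0,0],"rot":[0,0,0]},{"jaw":-1,"xyz":[-0.2,0,0],"rot":[0,0,0]},{"jaw":-1,"xyz":[-0.2,0,0],"rot":[0,0,0]},{"jaw":-1,"xyz":[-0.2,0,0],"rot":[0,0,0]},{"jaw":-1,"xyz":[-0.2,0,0],"rot":[0,0,0]},{"jaw":-1,"xyz":[0,0,0],"rot":[0,0,0]}]'
python3 tgt.py
```

```text
time: 15.93
eef_pos: [0.6219, -0.0551, 0.052]
orientation: [[-0.193, -0.981, 0.0], [-0.981, 0.193, 0.0], [-0.0, -0.0, -1.0]]
ft_force: [0.3, -0.9, -3.1]
opening: 0.0175
grasp_force: 69.7
15.9333 [ 0.6219 -0.0551  0.052 ] shares to target [-0.1307  0.0148  0.0128] tilt [ 0.0003  0.0001 -1.    ] ft [ 0.3004 -0.8663 -3.1344] 69.70661044120789
yaw err 0.06918642396911423
```

```bash

python3 -m creep '[{"jaw":-1,"xyz":[-0.06,0.01,0],"rot":[0,0,0]},{"jaw":-1,"xyz":[-0.04,0,0],"rot":[0,0,0]},{"jaw":-1,"xyz":[0,0,0],"rot":[0,0,0]}]' | grep -E "eef|ft"
python3 -m creep '[{"jaw":-1,"xyz":[-0.03,0,0],"rot":[0,0,0]},{"jaw":-1,"xyz":[0,0,0],"rot":[0,0,0]}]' | grep -E "eef|ft"
python3 -m creep '[{"jaw":-1,"xyz":[-0.03,0,0],"rot":[0,0,0]},{"jaw":-1,"xyz":[0,0,0],"rot":[0,0,0]}]' | grep -E "eef|ft"
```

```text
eef_pos: [0.6217, -0.0534, 0.0519]
ft_force: [0.3, 0.5, -2.6]
eef_pos: [0.6219, -0.0526, 0.0519]
ft_force: [-0.4, 0.2, -3.3]
eef_pos: [0.6221, -0.0516, 0.0519]
ft_force: [-0.8, -0.1, -3.7]
```

```bash

python3 -m creep '[{"jaw":-1,"xyz":[-0.03,0,0],"rot":[0,0,0]},{"jaw":-1,"xyz":[0,0,0],"rot":[0,0,0]}]' | grep -E "eef|ft"
python3 -m creep '[{"jaw":-1,"xyz":[-0.03,0,0],"rot":[0,0,0]},{"jaw":-1,"xyz":[0,0,0],"rot":[0,0,0]}]' | grep -E "eef|ft"
```

```text
eef_pos: [0.6222, -0.051, 0.0519]
ft_force: [-0.3, -2.3, -2.3]
eef_pos: [0.622, -0.0509, 0.0519]
ft_force: [0.3, -6.7, -2.9]
```

The web contact is where I expected it. I'll back off about 1 mm to centre the holes, then verify.

```bash

python3 -m creep '[{"jaw":-1,"xyz":[0.065,0,0],"rot":[0,0,0]},{"jaw":-1,"xyz":[0,0,0],"rot":[0,0,0]},{"jaw":-1,"xyz":[0,0,0],"rot":[0,0,0]},{"jaw":-1,"xyz":[0,0,0],"rot":[0,0,0]},{"jaw":-1,"xyz":[0,0,0],"rot":[0,0,0]},{"jaw":-1,"xyz":[0,0,0],"rot":[0,0,0]}]'
python3 tgt.py; python3 look.py 6 scene top wrist| grep -E "bore|eye|grip"; python3 -c "
import cv2,numpy as np
i=cv2.imread('pics/scene6.png')[190:330,290:440];j=cv2.imread('pics/top6.png')[150:220,250:325]
f=lambda a:cv2.resize(a,(400,373),interpolation=cv2.INTER_CUBIC)
cv2.imwrite('pics/c6.png',np.hstack([f(i),f(j)]))"
```

```text
time: 17.35
eef_pos: [0.6222, -0.0515, 0.0519]
orientation: [[-0.194, -0.981, 0.0], [-0.981, 0.194, 0.0], [-0.0, -0.0, -1.0]]
ft_force: [0.8, 0.1, -3.6]
opening: 0.0177
grasp_force: 69.7
17.35 [ 0.6222 -0.0515  0.0519] shares to target [-0.0108  0.0005  0.0102] tilt [ 0.0001  0.0001 -1.    ] ft [ 0.8435  0.0948 -3.595 ] 69.71378087997437
yaw err 0.018772182405115245
scene block_bore 0.92 [370.5 257.7] [0.6332 0.0115 0.054 ]
scene block_bore 0.28 [329.1 215.1] [0.4705 0.0826 0.054 ]
scene handle_grip 0.79 [300.4 178.6] [0.2386 0.242  0.006 ]
scene handle_grip 0.68 [346.3 266.5] [0.5785 0.0067 0.006 ]
scene handle_grip 0.65 [178.3 254.3] [ 0.2656 -0.1977  0.006 ]
scene handle_eye 0.91 [374.1 256.1] [0.6039 0.0742 0.006 ]
scene handle_eye 0.86 [321.1 179.5] [0.288  0.2754 0.006 ]
scene handle_eye 0.8 [147.2 262.2] [ 0.2358 -0.2596  0.006 ]
top block_bore 0.39 [290.2 182.7] [0.6377 0.0137 0.054 ]
top handle_grip 0.8 [373.6 339.7] [ 0.2619 -0.1906  0.006 ]
top handle_eye 0.57 [401.6 348.7] [ 0.2397 -0.2594  0.006 ]
wrist handle_grip 0.78 [316.4 310.1] [ 0.6287 -0.0249  0.006 ]
```

View pics/c6.png

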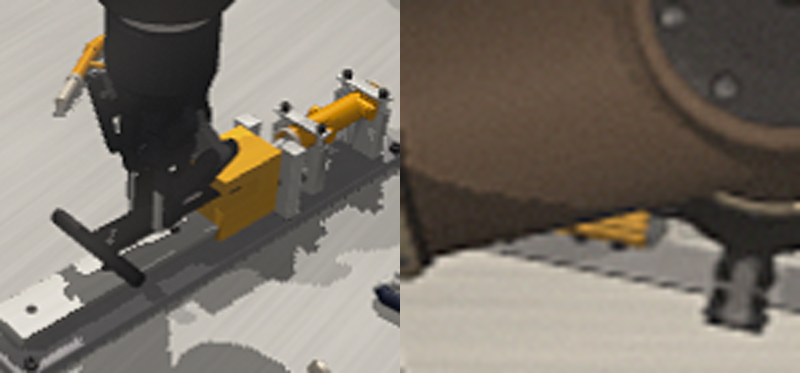

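The scene crop shows the eye inside the slot, with the bar level and the block against the stop. The slide carries none of the handle's weight, since the measured vertical force matches the handle alone. One last half-millimetre trim, then I'll hand in.

```bash

python3 -m creep '[{"jaw":-1,"xyz":[0.018,0,0],"rot":[0,0,0]},{"jaw":-1,"xyz":[0,0,0],"rot":[0,0,0]},{"jaw":-1,"xyz":[0,0,0],"rot":[0,0,0]},{"jaw":-1,"xyz":[0,0,0],"rot":[0,0,0]},{"jaw":-1,"xyz":[0,0,0],"rot":[0,0,0]},{"jaw":-1,"xyz":[0,0,0],"rot":[0,0,0]}]'
python3 tgt.py; python3 -c "
from plant import arm
print(arm.finish_job())"
```

```text
time: 18.6
eef_pos: [0.622, -0.0523, 0.0519]
orientation: [[-0.194, -0.981, 0.0], [-0.981, 0.194, 0.0], [-0.0, -0.0, -1.0]]
ft_force: [-0.2, 0.6, -3.4]
opening: 0.0176
grasp_force: 69.7
18.6 [ 0.622  -0.0523  0.0519] shares to target [-0.0364  0.0002  0.0106] tilt [ 0.  0. -1.] ft [-0.25    0.6288 -3.4104] 69.71424579620361
yaw err 0.0056301399923057716
the job is handed in; nothing more can be done
None
```

I handed the job in at 18.6 s with the block against its stop and the T-handle held level with its eye in the slot. By touch and force readings the holes line up, but no camera could see them directly, and the hand-in returned no verdict.

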